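# Stow the pasta cutter under the sliding guard

## Task

Put the pasta cutter head away in the well of the wooden chest: it was left on the deck where the sliding guard door has to run, so take it off first, slide the door fully open, set the cutter gently (not dropped) flat on the well's floor with its wooden grip up, beside the little tin, and slide the door fully shut again. Keep the tin standing in the well, and leave the two jars and the bowl standing where they are.

Things in the scene. Friction and masses are not known exactly. Their poses are not given: they have to be found in the camera images.
- chest: Fixed brown wooden chest, 194 (x) x 452 (y) x 82 mm high. Origin: centre of its underside, on the tray. In its own frame the half at +y is an open-topped well, the half at -y a closed flat deck. Two metal-topped rails along y (inner edges x = +-80 mm, tops z = 82 mm) hold the sliding door, which covers the well when shut and the deck when fully open.
- deck (a point): Centre of the deck's flat top, at (0, -111, 66) mm in the chest frame, axes like the chest's. The deck is 160 mm wide between the rails and 206 mm long (chest y = -214 to -8 mm), with an end stop at y = -214 mm, top z = 80 mm.
- well (a point): Centre of the well's floor, at (0, 109, 10) mm in the chest frame, axes like the chest's. The well is 170 mm along x (160 mm between the rails above), 210 mm along y (chest y = 4 to 214 mm) and 56 mm deep up to the door's underside.
- door (a joint): Sliding aluminium door, a flat plate 166 x 217 x 8 mm between the rails, top face at chest z = 75 mm. 0 = fully shut over the well, 0.208 m = fully open over the deck; it moves towards the chest's -y as it opens. Starts up to 20 mm ajar. Slides at 2 to 3 N, stays where left, stops hard at both ends. Anything standing on the deck blocks it.
- door_cup (a point): Centre of the door's square finger cup, on the plate's top face (chest frame: x = 0, z = 75 mm, y = 104.5 mm when shut; moves with the door, axes like the chest's). The cup is a square collar open at the top: 90 mm outside, 74 mm inside, walls 8 mm thick, 24 mm high. Shut fingers dipped into it push the door either way.
- cutter: Loose pasta cutter head, about 0.3 to 0.65 kg: steel double roller 120 (x) x 40 (y) x 26 mm high with a pale wooden fin on top as grip, 70 (x) x 14 (y) mm, from z = 26 to 50 mm. Origin: centre of its underside. Starts on the deck of the chest, turned any way, fin up.
- tin: Small closed steel tin, 50 mm across and 45 mm high, standing loose somewhere in the well, hidden under the door at the start. Origin: centre of its underside.
- jar_tall: Sealed glass jar, 84 mm across, 150 mm high, standing on the tray near the chest. Origin: centre of its underside.
- jar_short: Sealed glass jar, 88 mm across, 115 mm high, standing on the tray near the chest. Origin: centre of its underside.
- bowl: Open stainless steel bowl, 170 mm across the rim, 65 mm high, standing on the tray near the chest. Origin: centre of its underside.
Things that resemble listed ones, but are neither listed nor needed, are in the scene too. What is shaped like the jar_short but black or turquoise is not meant.

How it is judged (in metres and radians):
On the way, in this order (a step that is already met when the one before it is completed fails the run):
1. the door is slid fully open (at least 190 of its 208 mm), which needs a clear deck (value of joint door above 0.19 m), for 0.1 s.
2. the cutter lies flat on the floor of the well (x of cutter in the frame of chest between -0.075 and 0.075 m and y of cutter in the frame of chest between 0.014 and 0.204 m and z of cutter in the frame of chest between 0 and 0.018 m and angle between cutter's own z axis and vertical below 0.2 rad), for 0.2 s.
At the end, for the whole second after the job is handed in: The door is shut to within 6 mm; the cutter lies in the well, its underside within 8 mm of the well's floor, within 0.2 rad of level with its grip up, at rest; the tin stands upright (0.2 rad) on the well's floor; both jars and the bowl stand upright within 30 mm of where they started (all of step 2 and value of joint door below 0.006 m and x of tin in the frame of chest between -0.075 and 0.075 m and y of tin in the frame of chest between 0.014 and 0.204 m and z of tin in the frame of chest between 0 and 0.018 m and angle between each of tin, jar_tall, jar_short, bowl's own z axis and vertical below 0.2 rad and linear speed of each of cutter, tin below 0.03 m/s and distance of each of jar_tall, jar_short, bowl from where it was at the start of the episode below 0.03 m); the robot touches nothing.
It fails at once if the cutter is dropped: faster than 0.7 m/s with its underside lower than 50 mm above the tray (height (world z) of cutter below 0.05 m and linear speed of cutter above 0.7 m/s).
It fails at once if the tin is tipped over (0.5 rad) (angle between tin's own z axis and vertical above 0.5 rad).
It fails at once if a jar or the bowl is shifted more than 30 mm or tipped 0.3 rad (distance of any of jar_tall, jar_short, bowl from where it was at the start of the episode above 0.03 m or angle between any of jar_tall, jar_short, bowl's own z axis and vertical above 0.3 rad).
It also fails if it takes over 72 s, if anything falls off the work surface, if the arm or the gripper's body presses on something with over 40 N, if the wrist force passes 120 N, or if a joint passes its speed limit or range.

## Robot

A 7-joint arm with a two-finger parallel gripper is mounted at the origin on the work surface. World frame = base frame: x ahead of the robot, y to its left, z up, the work surface at z = 0. Lengths are in m, angles in degrees, forces in N, time in s.
With the tool pointing down it reaches from about 0.4 to 0.9 m from the base axis. Payload 5.6 kg.
Tool frame: the origin (TCP) lies midway between the tips of the shut fingers; the grasp point (between the pads) lies 19 mm behind it; z points along the fingers, y is the line along which they close (so a half turn about z gives the same grasp; the last joint's range is limited). The gripper opens to 92 mm and grips with 3 to 60 N. Pads are 20 mm wide; open, the fingers measure 128 mm over their backs; the gripper's body (75 mm by 189 mm) begins 69 mm behind the grasp point.
Start: joints at [68.87, 26.786, -0.665, 91.828, 0.344, 61.387, -3.226], TCP at [0.208, -0.616, 0.215] pointing down, gripper open.
Joint ranges: [-144.91, 144.91], [-17.63, 115.5], [-89.93, 88.59], [15.96, 139.68], [-74.01, 254.01], [8.47, 105.57], [-167.45, 167.45]. Speed limits (degrees/s): [147.25, 147.25, 180, 180, 180, 180, 180].

## Interface

Orientations are given as [roll, pitch, yaw] about the fixed x, y, z axes, in that order (R = Rz(yaw) Ry(pitch) Rx(roll)).
In Python, from workcell import ctrl gives the robot as it stands.
- The arm moves only by the shell command python3 -m creep 'ROWS' [OPENING] [FORCE]. ROWS is JSON, a list of rows, each an object of numbers: "x", "y", "z": the shift along the tool's x, y, z in m; "roll": the turn about the tool's z in degrees. In form: [{"x": .., "y": .., "z": .., "roll": ..}, ...]. A call has exactly 5 rows; each row is the pose to reach, as a shift and turn from the pose commanded when the call began, along the tool's axes at that moment; what a row does not reach only later rows make up. A row lasts 1/8 s, in which the tool goes at most 62.5 mm and 10.7 degrees, less where a joint would pass 70% of its speed; a pose out of reach is approached as far as the arm can. A call with a gripper value outside its range is refused whole. OPENING is the gripper command: -1 is shut, 1 is fully open, values between are in proportion, set as the call begins (- or left out, the last holds). The fingers move at their own pace and stop on an object; FORCE is the grip in N (left out, the last holds). Time passes only in rows, so rows that repeat a pose let the fingers close, or fill a call up. It gives the time, the measured TCP pose, the force, the opening and the grip force at its end, in the units of the state.
- ctrl.sense(): the state, without advancing time (a new reading comes with each control period).
- ctrl.capture(name): name is "scene" or "top" or "wrist"; returns a dict with "frame" (480x640x3 uint8, red, green, blue), "z_map" (480x640 float32, m along the optical axis (not along the pixel's ray), 0 where there is no reading), "mtx" (3x3 intrinsics, pixels), "k1" (the pictures are not rectified: a ray, as slopes to the right and down, at radius r is drawn at 1 + k1 r^2 times it, then the intrinsics apply), "R" (3x3) and "t" (3): a world point X has camera coordinates R X + t; the wrist camera has in their place "hand_eye" (4x4, takes a point from camera to tool coordinates, whose origin is the TCP and whose axes are the flange's). Camera axes: x right, y down, z forward; pixel columns grow to the right and rows downward; lengths in m; the calibration is good to about 2 mm. A picture is of the moment at which its call begins: read the wrist's pose just before it.
- ctrl.job_done(): hands the job in; it is judged then, once.
The state is a dict: "time": time; "joint_positions": joint angles; "qd": joint speeds; "tau": joint torques, N m; "tcp_pos": TCP position; "tool_rot": TCP orientation; "contact_force": force on the tool from outside, world axes, zero at the start; "ft_torque": the same for the moment, N m; "finger_gap": finger opening in m; "finger_force": force on a finger pad.
Only numpy, scipy, OpenCV 4.12 (cv2) and the standard library are available. Lean on these libraries where they do the work, as an engineer would, in place of code of your own. Each camera call takes 0.05 s, during which the arm holds its last target. There are 200 camera calls.

## Working session

There is one attempt and no reset: what is moved stays moved. The work goes in short steps, Python scripts to look and compute and a shell command to move; the robot and the scene stay as the last step left them, time stands still between calls to the robot, and variables do not carry over. Pictures are saved under pics/ and viewed, at most 10 in all, crops included, and the job is handed in when it is done.

```bash
ls; mkdir -p pics
cat > h.py <<'E'
import numpy as np, cv2
from workcell import ctrl
from scipy.spatial.transform import Rotation as Ro
def world(c,u,v,z=None,depth=None,st=None):
    K=c["mtx"];xy=cv2.undistortPoints(np.array([[[u,v]]],float),np.array(K,float),np.array([c["k1"],0,0,0.]))[0,0] if False else None
    xd=np.array([(u-K[0][2])/K[0][0],(v-K[1][2])/K[1][1]]);s=xd.copy()
    for _ in range(20): s=xd/(1+c["k1"]*(s@s))
    d=np.array([s[0],s[1],1.])
    if "R" in c: R=np.array(c["R"]).T;o=-R@np.array(c["t"])
    else:
        T=np.eye(4);T[:3,:3]=Ro.from_euler('xyz',st["tool_rot"],degrees=True).as_matrix();T[:3,3]=st["tcp_pos"]
        T=T@np.array(c["hand_eye"]);R=T[:3,:3];o=T[:3,3]
    r=R@d
    k=depth if depth is not None else (z-o[2])/r[2]
    return o+k*r
E
python3 - <<'E'
from h import *
import pickle
print(ctrl.sense())
for n in ["top","scene"]:
    c=ctrl.capture(n);pickle.dump(c,open(n+".pkl","wb"));cv2.imwrite(f"pics/{n}0.png",c["frame"][:,:,::-1])
E
```

```text
pics
{'time': 0.0, 'joint_positions': array([68.86915886, 26.83652907, -0.66456272, 91.88028715,  0.34452881,
       61.3860623 , -3.22575587]), 'qd': array([-0.10369562, -0.00736548, -0.04604057,  0.0413677 , -0.01526688,
       -0.047858  , -0.0745698 ]), 'tau': array([ 5.68397672e-05, -5.20570922e+01, -1.25699141e-02, -2.43755293e+01,
       -5.67331142e-02,  1.72547397e-02,  1.55258958e-04]), 'tcp_pos': array([ 0.20778757, -0.61528281,  0.21363894]), 'tool_rot': array([-1.79899385e+02,  7.82372376e-03,  1.86636143e+01]), 'contact_force': array([-1.52896487,  0.29428939,  0.60508307]), 'ft_torque': array([-0.03209115, -0.04231052, -0.00822814]), 'finger_force': 0.0, 'finger_gap': 0.09158868860868424}
```

View pics/top0.png

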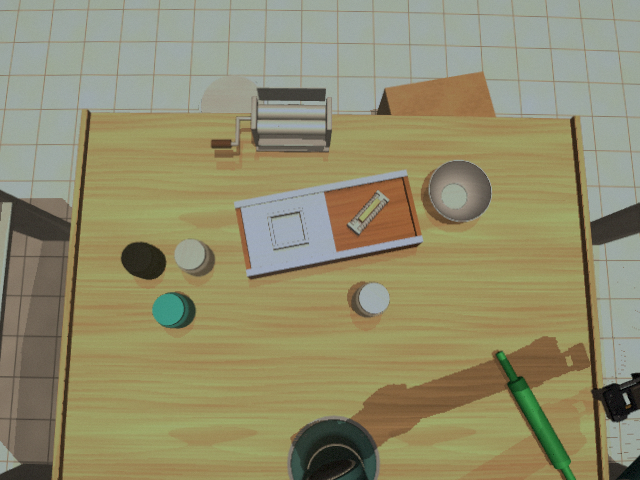

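View pics/scene0.png

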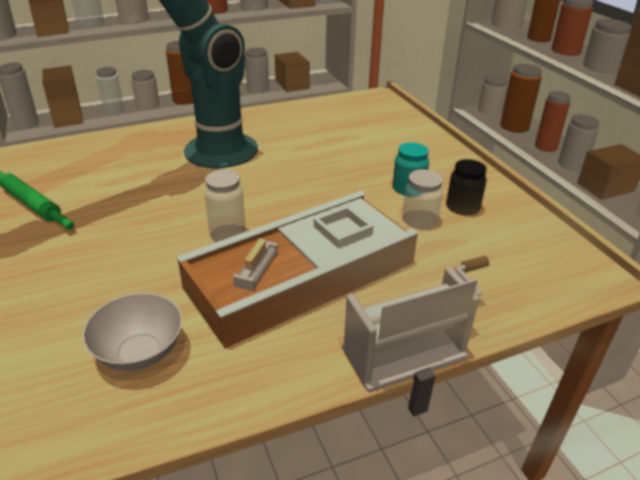

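The top view shows the chest with corners near (236,204), (406,173), (421,241) and (248,275), with the well on the left. The cutter is near (368,213), the cup near (288,230), the tall jar near (373,299), the short jar near (192,255) and the bowl near (460,190). The scene view shows the cutter fin up on the deck.

Run:
```python
import pickle,cv2
c=pickle.load(open("top.pkl","rb"))
cv2.imwrite("pics/crop1.png",cv2.resize(c["frame"][160:290,225:430,::-1],None,fx=3.9,fy=3.9,interpolation=cv2.INTER_CUBIC))
from h import *
for n,(u,v,z) in dict(c1=(236,204,.082),c2=(406,173,.082),c3=(421,241,.082),c4=(248,275,.082),cup=(288,230,.099),jt=(373,299,.15),js=(192,255,.115),bowl=(460,190,.065)).items(): print(n,world(c,u,v,z).round(3),c["z_map"][v,u],world(c,u,v,depth=c["z_map"][v,u])[2])
```

```text
c1 [0.645 0.251 0.082] 1.3242716 0.08225117062611553
c2 [ 0.732 -0.185  0.082] 1.3488519 0.08133163914005603
c3 [ 0.553 -0.218  0.082] 1.3165896 0.0829785769674396
c4 [0.464 0.216 0.082] 1.2871886 0.08839322359517832
cup [0.575 0.117 0.099] 1.3224555 0.0751890554104293
jt [ 0.402 -0.086  0.15 ] 1.2217132 0.1499608570627411
js [0.508 0.35  0.115] 1.263794 0.11743110289570313
bowl [ 0.693 -0.33   0.065] 1.4199281 0.008187726479419899
```

View pics/crop1.png

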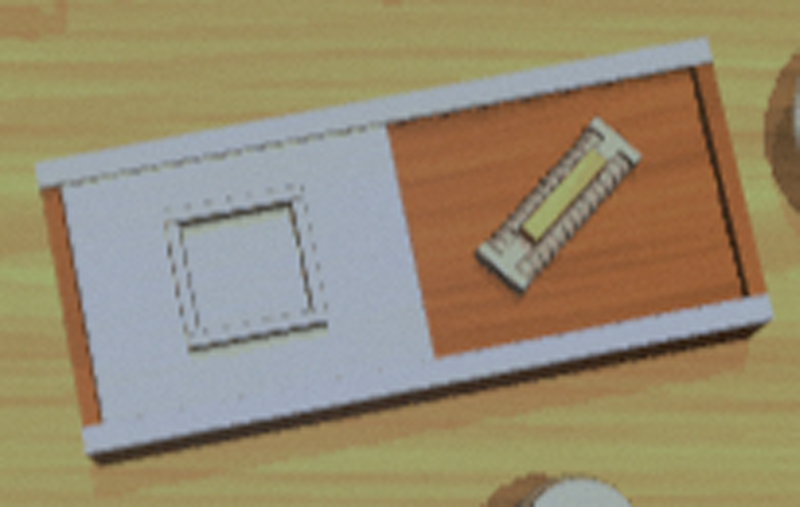

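The crop shows the rail corners at (37,162), (708,40), (768,296) and (84,428), the fin from about (530,232) to (597,158), and the cup centre near (246,264).

Run:
```python
from h import *
import pickle
c=pickle.load(open("top.pkl","rb"))
f=lambda u,v,z: world(c,(u+.5)/3.9+225-.5,(v+.5)/3.9+160-.5,z)
P=[f(37,162,.082),f(708,40,.082),f(768,296,.082),f(84,428,.082)]
for p in P: print(p.round(4))
o=np.mean(P,0); d=(P[0]-P[1]+P[3]-P[2]);yaw=np.degrees(np.arctan2(d[1],d[0]))-90
print("len",np.linalg.norm(d)/2,"wid",np.linalg.norm(P[0]-P[3]),np.linalg.norm(P[1]-P[2]),"o",o,"yaw",yaw)
R=Ro.from_euler('z',yaw,degrees=True).as_matrix();o[2]=0
a,b=f(530,232,.116),f(597,158,.116)
g=(a+b)/2
print("fin",g,"len",np.linalg.norm(a-b),"axis deg",np.degrees(np.arctan2(*(b-a)[1::-1])),"chest",R.T@(g-o))
cup=f(246,264,.099);print("cup",cup,R.T@(cup-o))
for q in [(0,111-.0,.0),(0,.109,.01),(0,.1045,.075),(0,.1045-.208,.075),(0,-.111,.066)]: print(q,(o+R@np.array(q)).round(4))
# jar tops
for n,(u,v,z) in dict(jt=(373,299,.15),js=(192,255,.115)).items():
  p=world(c,u,v,z);print(n,R.T@(p-o))
```

```text
[0.6525 0.2562 0.082 ]
[ 0.7402 -0.1856  0.082 ]
[ 0.5673 -0.2202  0.082 ]
[0.4782 0.2207 0.082 ]
len 0.4501446198780705 wid 0.17786414996245548 0.1762974845373286 o [0.60954857 0.01777748 0.082     ] yaw 11.323281368560075
fin [ 0.62535642 -0.08364132  0.116     ] len 0.06531110649159147 axis deg -41.70317889202885 chest [-0.00441288 -0.10254847  0.116     ]
cup [0.58224139 0.11827602 0.099     ] [-0.0070433   0.10390395  0.099     ]
(0, 111.0, 0.0) [-21.1847 108.8572   0.    ]
(0, 0.109, 0.01) [0.5881 0.1247 0.01  ]
(0, 0.1045, 0.075) [0.589  0.1202 0.075 ]
(0, -0.1035, 0.075) [ 0.6299 -0.0837  0.075 ]
(0, -0.111, 0.066) [ 0.6313 -0.0911  0.066 ]
jt [-0.22362905 -0.06084005  0.15      ]
js [-0.03395367  0.34527276  0.115     ]
```

```bash
cat >> h.py <<'E'
def go(x,y,z,yaw,verbose=True):
    s=ctrl.sense();p=np.array(s["tcp_pos"]);M=Ro.from_euler('xyz',s["tool_rot"],degrees=True).as_matrix()
    d=M.T@(np.array([x,y,z])-p);r=-(yaw-s["tool_rot"][2]);r=(r+180)%360-180
    print("t %.2f"%s["time"],"tcp",p.round(4),"rot",np.round(s["tool_rot"],1),"gap %.3f"%s["finger_gap"],"j7 %.0f"%s["joint_positions"][6],"SHIFT",d.round(4),"roll",round(r,1))
E
python3 -m creep '[{"x":0.04,"y":-0.025,"z":-0.04},{"x":0.08,"y":-0.05,"z":-0.08},{"x":0.12,"y":-0.08,"z":-0.11},{"x":0.16,"y":-0.105,"z":-0.13},{"x":0.2,"y":-0.13,"z":-0.15}]' 1 20
python3 -m creep '[{"x":0.04,"y":-0.025},{"x":0.08,"y":-0.05},{"x":0.12,"y":-0.08},{"x":0.16,"y":-0.105},{"x":0.2,"y":-0.13}]'
python3 -m creep '[{"x":0.04,"y":-0.025,"roll":-10},{"x":0.08,"y":-0.05,"roll":-20},{"x":0.12,"y":-0.08,"roll":-30},{"x":0.14,"y":-0.1,"roll":-40},{"x":0.165,"y":-0.11,"roll":-50}]'
python3 -m creep '[{"roll":-10},{"roll":-20},{"roll":-30},{"roll":-40},{"roll":-50}]'
python3 -c "
from h import *
go(.620,-.08,.35,138.3)"
```

```text
t 0.10 tcp [ 0.2078 -0.6153  0.2137] rot [-179.9    0.    18.7] gap 0.092 j7 -3 SHIFT [ 0.5618 -0.3755 -0.1358] roll -119.6$[0]: bad value
$[0]: bad value
$[0]: bad value
$[0]: bad value
```

```bash
python3 -m creep '[{"x":0.04,"y":-0.025,"z":-0.04,"roll":0},{"x":0.08,"y":-0.05,"z":-0.08,"roll":0},{"x":0.12,"y":-0.08,"z":-0.11,"roll":0},{"x":0.16,"y":-0.105,"z":-0.13,"roll":0},{"x":0.2,"y":-0.13,"z":-0.15,"roll":0}]' 1 20
```

```text
time: 0.72
tcp_pos: [0.3566, -0.4272, 0.3652]
tool_rot: [180.0, 0.0, 18.7]
contact_force: [0.7, 0.1, 0.4]
finger_gap: 0.092
finger_force: 0.0
```

```bash
python3 -m creep '[{"x":0.04,"y":-0.025,"z":0,"roll":0},{"x":0.08,"y":-0.05,"z":0,"roll":0},{"x":0.12,"y":-0.08,"z":0,"roll":0},{"x":0.16,"y":-0.105,"z":0,"roll":0},{"x":0.2,"y":-0.13,"z":0,"roll":0}]'
python3 -m creep '[{"x":0.04,"y":-0.025,"z":0,"roll":-10},{"x":0.08,"y":-0.05,"z":0,"roll":-20},{"x":0.12,"y":-0.08,"z":0,"roll":-30},{"x":0.14,"y":-0.1,"z":0,"roll":-40},{"x":0.165,"y":-0.11,"z":0,"roll":-50}]'
python3 -m creep '[{"x":0,"y":0,"z":0,"roll":-10},{"x":0,"y":0,"z":0,"roll":-20},{"x":0,"y":0,"z":0,"roll":-30},{"x":0,"y":0,"z":0,"roll":-40},{"x":0,"y":0,"z":0,"roll":-50}]'
python3 -c "
from h import *
import pickle
go(.622,-.083,.35,138.3)
s=ctrl.sense();c=ctrl.capture('wrist');pickle.dump((s,c),open('w1.pkl','wb'))
cv2.imwrite('pics/w1.png',c['frame'][:,:,::-1])"
```

```text
time: 1.35
tcp_pos: [0.5043, -0.2402, 0.3643]
tool_rot: [-180.0, 0.0, 18.7]
contact_force: [0.7, -0.0, 0.3]
finger_gap: 0.0921
finger_force: 0.0
time: 1.98
tcp_pos: [0.6251, -0.0827, 0.3643]
tool_rot: [-180.0, 0.0, 69.1]
contact_force: [0.1, -0.0, -0.1]
finger_gap: 0.092
finger_force: 0.0
time: 2.6
tcp_pos: [0.6247, -0.0845, 0.364]
tool_rot: [-180.0, -0.0, 119.0]
contact_force: [0.4, 0.4, 0.2]
finger_gap: 0.0918
finger_force: 0.0
t 2.60 tcp [ 0.6247 -0.0845  0.364 ] rot [-180.   -0.  119.] gap 0.092 j7 23 SHIFT [ 0.0026 -0.0016  0.014 ] roll -19.3
```

View pics/w1.png

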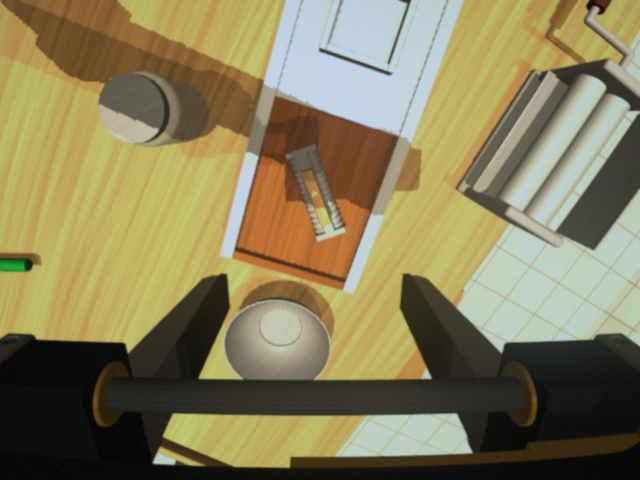

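The wrist view shows the fin from about (310,170) to (327,211), roller corners at (287,153), (313,146), (345,233) and (318,242), and the chest's -y end corners at (221,255) and (354,292).

Run:
```python
from h import *
import pickle
s,c=pickle.load(open("w1.pkl","rb"))
W=lambda u,v,z: world(c,u,v,z,st=s)
a,b=W(310,170,.116),W(327,211,.116);print("fin",(a+b)/2,np.linalg.norm(a-b),np.degrees(np.arctan2(*(b-a)[1::-1])))
r=[W(u,v,.092) for u,v in((287,153),(313,146),(345,233),(318,242))]
d=(r[3]-r[0]+r[2]-r[1]);print("roller",np.mean(r,0),np.linalg.norm(d)/2,np.degrees(np.arctan2(d[1],d[0])))
p,q=W(221,255,.082),W(354,292,.082);print(p,q,np.linalg.norm(p-q),"mid",(p+q)/2,"yaw",np.degrees(np.arctan2(*(q-p)[1::-1])))
go(*((a+b)/2)[:2],.113,138.3)
```

```text
fin [ 0.62427241 -0.07473162  0.116     ] 0.05332693149774737 -38.53402423029874
roller [ 0.62664951 -0.08455455  0.092     ] 0.1194818759113295 -41.49436197696063
[ 0.55410208 -0.22156425  0.082     ] [ 0.74136839 -0.18126729  0.082     ] 0.1915529093470682 mid [ 0.64773523 -0.20141577  0.082     ] yaw 12.144028264055065
t 2.65 tcp [ 0.6246 -0.0846  0.3639] rot [-179.9   -0.   119.3] gap 0.092 j7 23 SHIFT [0.0086 0.0048 0.2509] roll -19.0
```

```bash
python3 -m creep '[{"x":0,"y":0.002,"z":0.05,"roll":-10},{"x":0,"y":0.002,"z":0.1,"roll":-19.5},{"x":0,"y":0.002,"z":0.15,"roll":-19.5},{"x":0,"y":0.002,"z":0.18,"roll":-19.5},{"x":0,"y":0.002,"z":0.2,"roll":-19.5}]'
python3 -m creep '[{"x":0,"y":0,"z":0.02,"roll":0},{"x":0,"y":0,"z":0.04,"roll":0},{"x":0,"y":0,"z":0.055,"roll":0},{"x":0,"y":0,"z":0.065,"roll":0},{"x":0,"y":0,"z":0.068,"roll":0}]'
python3 -c "
from h import *
go(.6266,-.0846,.095,138.5)"
```

```text
time: 3.28
tcp_pos: [0.6259, -0.0837, 0.1626]
tool_rot: [-179.9, -0.1, 138.0]
contact_force: [0.1, -0.2, 0.9]
finger_gap: 0.0918
finger_force: 0.0
time: 3.9
tcp_pos: [0.6265, -0.0835, 0.0961]
tool_rot: [-180.0, -0.0, 138.2]
contact_force: [0.1, -0.7, 0.8]
finger_gap: 0.0919
finger_force: 0.0
t 3.90 tcp [ 0.6265 -0.0835  0.0961] rot [-180.    -0.   138.2] gap 0.092 j7 32 SHIFT [-0.0008 -0.0008  0.0011] roll -0.3
```

```bash
python3 -m creep '[{"x":0,"y":0,"z":0,"roll":0},{"x":0,"y":0,"z":0,"roll":0},{"x":0,"y":0,"z":0,"roll":0},{"x":0,"y":0,"z":0,"roll":0},{"x":0,"y":0,"z":0,"roll":0}]' -1 40
python3 -m creep '[{"x":0,"y":0,"z":-0.01,"roll":0},{"x":0,"y":0,"z":-0.03,"roll":0},{"x":0,"y":0,"z":-0.06,"roll":0},{"x":0,"y":0,"z":-0.09,"roll":0},{"x":0,"y":0,"z":-0.12,"roll":0}]'
python3 -c "
from h import *
go(.46,-.32,.216,138.5)"
```

```text
time: 4.53
tcp_pos: [0.6267, -0.0836, 0.0967]
tool_rot: [180.0, 0.0, 138.2]
contact_force: [0.0, -0.2, -0.1]
finger_gap: 0.0436
finger_force: 0.0
time: 5.15
tcp_pos: [0.627, -0.0834, 0.2193]
tool_rot: [179.9, 0.1, 138.2]
contact_force: [1.1, -0.7, -0.4]
finger_gap: 0.0007
finger_force: 0.0
t 5.15 tcp [ 0.627  -0.0834  0.2193] rot [1.799e+02 1.000e-01 1.382e+02] gap 0.001 j7 37 SHIFT [-0.0334 -0.2877  0.0031] roll -0.3
```

The fingers hadn't finished closing when I lifted, so the grasp missed. I'll reopen and check whether the cutter moved.

```bash
python3 -m creep '[{"x":0,"y":0,"z":-0.02,"roll":0},{"x":0,"y":0,"z":-0.03,"roll":0},{"x":0,"y":0,"z":-0.04,"roll":0},{"x":0,"y":0,"z":-0.04,"roll":0},{"x":0,"y":0,"z":-0.04,"roll":0}]' 0.3 40
python3 -c "
from h import *
import pickle
go(.6266,-.0846,.095,138.5)
s=ctrl.sense();c=ctrl.capture('wrist');pickle.dump((s,c),open('w2.pkl','wb'))
cv2.imwrite('pics/w2.png',c['frame'][:,:,::-1])"
```

```text
time: 5.78
tcp_pos: [0.6262, -0.0836, 0.2557]
tool_rot: [-180.0, -0.1, 138.2]
contact_force: [0.8, -0.6, -0.8]
finger_gap: 0.0483
finger_force: 0.0
t 5.78 tcp [ 0.6262 -0.0836  0.2557] rot [-1.800e+02 -1.000e-01  1.382e+02] gap 0.048 j7 38 SHIFT [-0.0012 -0.0004  0.1607] roll -0.3
```

View pics/w2.png

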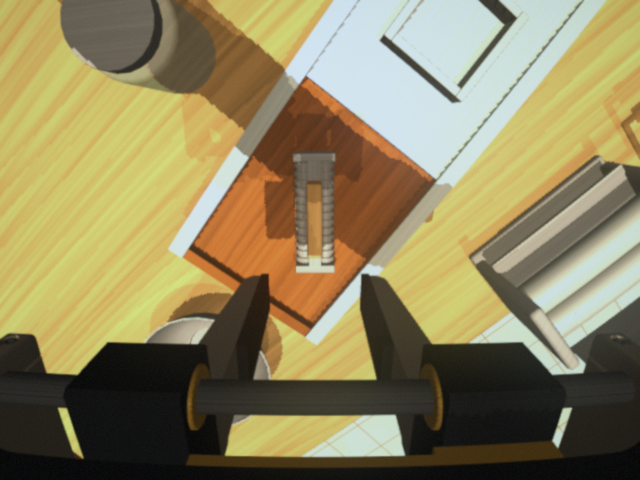

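The cutter is undisturbed: its roller runs from (315,153) to (315,272), lined up between the fingers. I'll go back down and wait for the fingers to close fully this time.

```bash
python3 -m creep '[{"x":-0.001,"y":0,"z":0.05,"roll":0},{"x":-0.001,"y":0,"z":0.09,"roll":0},{"x":-0.001,"y":0,"z":0.13,"roll":0},{"x":-0.001,"y":0,"z":0.15,"roll":0},{"x":-0.001,"y":0,"z":0.161,"roll":0}]'
python3 -m creep '[{"x":0,"y":0,"z":0,"roll":0},{"x":0,"y":0,"z":0,"roll":0},{"x":0,"y":0,"z":0,"roll":0},{"x":0,"y":0,"z":0,"roll":0},{"x":0,"y":0,"z":0,"roll":0}]' -1 40
python3 -m creep '[{"x":0,"y":0,"z":0,"roll":0},{"x":0,"y":0,"z":0,"roll":0},{"x":0,"y":0,"z":0,"roll":0},{"x":0,"y":0,"z":0,"roll":0},{"x":0,"y":0,"z":0,"roll":0}]'
```

```text
time: 6.45
tcp_pos: [0.6272, -0.084, 0.0946]
tool_rot: [-180.0, -0.1, 138.2]
contact_force: [0.1, -0.5, 0.1]
finger_gap: 0.06
finger_force: 0.0
time: 7.08
tcp_pos: [0.6273, -0.0847, 0.0959]
tool_rot: [-180.0, 0.0, 138.1]
contact_force: [-1.8, -0.6, 3.1]
finger_gap: 0.0136
finger_force: 40.0
time: 7.7
tcp_pos: [0.6273, -0.0846, 0.0959]
tool_rot: [-180.0, 0.0, 138.1]
contact_force: [-2.9, -1.1, 5.6]
finger_gap: 0.0138
finger_force: 40.0
```

```bash
python3 -m creep '[{"x":0,"y":0,"z":-0.01,"roll":0},{"x":0,"y":0,"z":-0.03,"roll":0},{"x":0,"y":0,"z":-0.06,"roll":0},{"x":0,"y":-0.02,"z":-0.09,"roll":0},{"x":0,"y":-0.05,"z":-0.1,"roll":0}]'
python3 -m creep '[{"x":-0.01,"y":-0.05,"z":0,"roll":0},{"x":-0.02,"y":-0.1,"z":0,"roll":0},{"x":-0.03,"y":-0.15,"z":0,"roll":0},{"x":-0.033,"y":-0.2,"z":0,"roll":0},{"x":-0.033,"y":-0.24,"z":0,"roll":0}]'
python3 -m creep '[{"x":0,"y":0,"z":0.03,"roll":0},{"x":0,"y":0,"z":0.06,"roll":0},{"x":0,"y":0,"z":0.09,"roll":0},{"x":0,"y":0,"z":0.12,"roll":0},{"x":0,"y":0,"z":0.14,"roll":0}]'
python3 -c "
from h import *
go(.46,-.32,.030,138.1);print(ctrl.sense()['contact_force'])"
```

```text
time: 8.32
tcp_pos: [0.5954, -0.1201, 0.1986]
tool_rot: [179.8, 0.2, 138.3]
contact_force: [-0.1, 0.1, -5.5]
finger_gap: 0.0138
finger_force: 40.0
time: 8.95
tcp_pos: [0.4572, -0.3239, 0.1963]
tool_rot: [-180.0, 0.0, 138.1]
contact_force: [0.7, -0.1, -6.3]
finger_gap: 0.0131
finger_force: 40.0
time: 9.57
tcp_pos: [0.4585, -0.3219, 0.0549]
tool_rot: [180.0, -0.0, 138.2]
contact_force: [0.1, -1.1, -5.0]
finger_gap: 0.014
finger_force: 40.0
t 9.57 tcp [ 0.4585 -0.3219  0.0549] rot [180.   -0.  138.2] gap 0.014 j7 58 SHIFT [0.0002 0.0024 0.0249] roll 0.1
[ 0.0510545  -1.12240495 -5.03920242]
```

```bash
python3 -m creep '[{"x":0,"y":0,"z":0.01,"roll":0},{"x":0,"y":0,"z":0.018,"roll":0},{"x":0,"y":0,"z":0.022,"roll":0},{"x":0,"y":0,"z":0.025,"roll":0},{"x":0,"y":0,"z":0.025,"roll":0}]'
python3 -m creep '[{"x":0,"y":0,"z":0,"roll":0},{"x":0,"y":0,"z":0,"roll":0},{"x":0,"y":0,"z":0,"roll":0},{"x":0,"y":0,"z":0,"roll":0},{"x":0,"y":0,"z":0,"roll":0}]' 0.1
python3 -m creep '[{"x":0,"y":0,"z":-0.03,"roll":0},{"x":0,"y":0,"z":-0.06,"roll":0},{"x":0,"y":0,"z":-0.1,"roll":0},{"x":0,"y":0,"z":-0.14,"roll":0},{"x":0,"y":0,"z":-0.18,"roll":0}]'
python3 -c "
from h import *
import pickle
s=ctrl.sense();c=ctrl.capture('wrist');pickle.dump((s,c),open('w3.pkl','wb'))
cv2.imwrite('pics/w3.png',c['frame'][:,:,::-1])
t=ctrl.capture('top');pickle.dump(t,open('top2.pkl','wb'))
go(.582,.118,.2,101.7)"
```

```text
time: 10.2
tcp_pos: [0.4586, -0.3224, 0.0308]
tool_rot: [-180.0, 0.0, 138.2]
contact_force: [0.1, -0.8, -5.7]
finger_gap: 0.0139
finger_force: 40.0
time: 10.82
tcp_pos: [0.4586, -0.3223, 0.0307]
tool_rot: [-180.0, 0.0, 138.2]
contact_force: [1.6, 0.0, -0.7]
finger_gap: 0.0507
finger_force: 0.0
time: 11.45
tcp_pos: [0.4584, -0.3221, 0.2119]
tool_rot: [-180.0, -0.0, 138.2]
contact_force: [0.2, -0.9, 0.2]
finger_gap: 0.0504
finger_force: 0.0
t 11.55 tcp [ 0.461  -0.3233  0.215 ] rot [180.    0.5 138.2] gap 0.050 j7 66 SHIFT [0.2043 0.4095 0.0135] roll 36.5
```

View pics/w3.png

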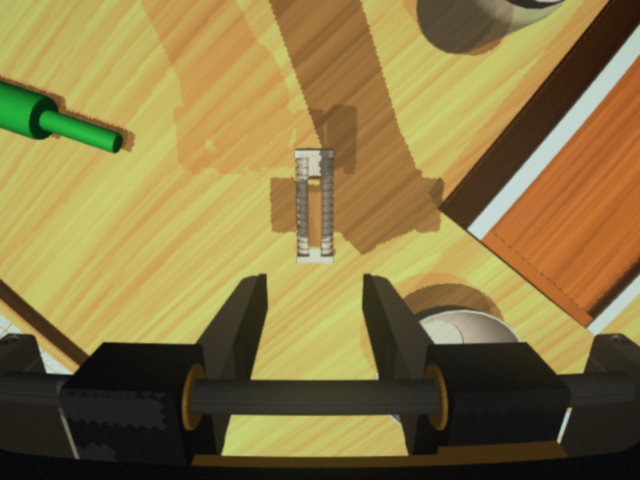

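The cutter stands upright on the tray near (315,205), clear of everything. Next is the door.

```bash
python3 -m creep '[{"x":0.02,"y":0.05,"z":0,"roll":0},{"x":0.045,"y":0.1,"z":0,"roll":0},{"x":0.07,"y":0.15,"z":0,"roll":0},{"x":0.095,"y":0.2,"z":0,"roll":0},{"x":0.115,"y":0.25,"z":0,"roll":0}]' -1
python3 -m creep '[{"x":0.02,"y":0.05,"z":0,"roll":9},{"x":0.045,"y":0.1,"z":0,"roll":18},{"x":0.07,"y":0.13,"z":0,"roll":27},{"x":0.085,"y":0.155,"z":0,"roll":36.5},{"x":0.09,"y":0.16,"z":0,"roll":36.5}]'
python3 -c "
from h import *
import pickle
go(.582,.118,.09,101.7)
s=ctrl.sense();c=ctrl.capture('wrist');pickle.dump((s,c),open('w4.pkl','wb'))
cv2.imwrite('pics/w4.png',c['frame'][:,:,::-1])"
```

```text
time: 12.18
tcp_pos: [0.5393, -0.0576, 0.2099]
tool_rot: [-180.0, -0.0, 138.2]
contact_force: [-0.0, -0.2, -1.3]
finger_gap: 0.0028
finger_force: 0.0
time: 12.8
tcp_pos: [0.5787, 0.1222, 0.2098]
tool_rot: [-179.9, -0.0, 102.0]
contact_force: [-0.2, 0.1, 0.0]
finger_gap: 0.0005
finger_force: 0.0
t 12.80 tcp [0.5787 0.1222 0.2098] rot [-179.9   -0.   102. ] gap 0.001 j7 -17 SHIFT [-0.0049  0.0025  0.1198] roll 0.3
```

View pics/w4.png

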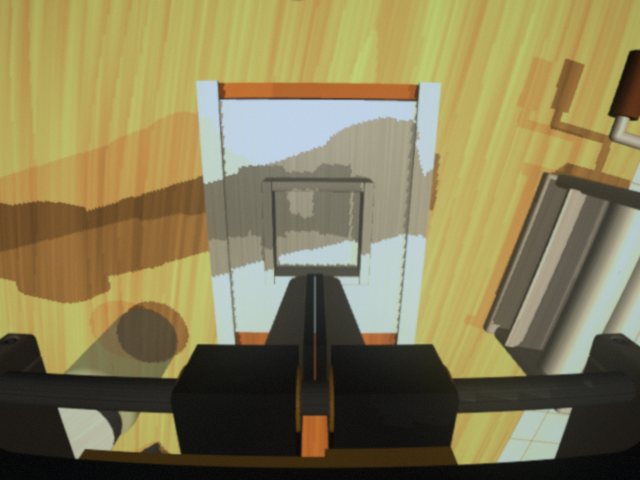

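The wrist view shows the cup with its far outer rim corners at (263,179) and (373,179), and its outer near edge at row ~284.

Run:
```python
from h import *
import pickle
s,c=pickle.load(open("w4.pkl","rb"))
W=lambda u,v,z: world(c,u,v,z,st=s)
a,b=W(263,179,.099),W(373,179,.099);e,f=W(262,284,.075),W(369,284,.075)
print(a,b,np.linalg.norm(a-b),e,f,np.linalg.norm(e-f));ctr=(a+b+e+f)/4;print(ctr)
L,R_=W(197,82,.082),W(440,83,.082);print(L,R_,np.linalg.norm(L-R_),np.degrees(np.arctan2(*(R_-L)[1::-1])),(L+R_)/2)
go(ctr[0],ctr[1],.09,101.8)
```

```text
[0.52919833 0.15587967 0.099     ] [0.61438131 0.17398755 0.099     ] 0.08708636675083208 [0.54196015 0.05388176 0.075     ] [0.64060207 0.0748185  0.075     ] 0.10083934608777746
[0.58153546 0.11464187 0.087     ]
[0.46281281 0.21822975 0.082     ] [0.6507418  0.25751339 0.082     ] 0.19199091612418345 11.806783122639274 [0.5567773  0.23787157 0.082     ]
t 12.85 tcp [0.5785 0.1217 0.2099] rot [-179.9   -0.   102. ] gap 0.000 j7 -17 SHIFT [-0.0076  0.0016  0.1199] roll 0.2
```

```bash
python3 -m creep '[{"x":-0.006,"y":0.002,"z":0.04,"roll":0},{"x":-0.006,"y":0.002,"z":0.08,"roll":0},{"x":-0.006,"y":0.002,"z":0.105,"roll":0},{"x":-0.006,"y":0.002,"z":0.115,"roll":0},{"x":-0.006,"y":0.002,"z":0.122,"roll":0}]'
python3 -m creep '[{"x":-0.01,"y":0,"z":0,"roll":0},{"x":-0.02,"y":0,"z":0,"roll":0},{"x":-0.035,"y":0,"z":0,"roll":0},{"x":-0.06,"y":0,"z":0,"roll":0},{"x":-0.085,"y":0,"z":0,"roll":0}]'
python3 -m creep '[{"x":-0.025,"y":0,"z":0,"roll":0},{"x":-0.05,"y":0,"z":0,"roll":0},{"x":-0.075,"y":0,"z":0,"roll":0},{"x":-0.1,"y":0,"z":0,"roll":0},{"x":-0.12,"y":0,"z":0,"roll":0}]'
python3 -c "
from h import *
go(.6023+.203*.1305,.0183-.979*.1305,.088,101.7)"
```

```text
time: 13.48
tcp_pos: [0.5828, 0.1135, 0.0885]
tool_rot: [180.0, 0.0, 101.7]
contact_force: [-0.7, -0.1, -0.4]
finger_gap: 0.0003
finger_force: 0.0
time: 14.1
tcp_pos: [0.6002, 0.031, 0.0894]
tool_rot: [179.9, -0.1, 101.7]
contact_force: [-1.2, 3.5, 1.6]
finger_gap: 0.0005
finger_force: 1.6
time: 14.72
tcp_pos: [0.6244, -0.0875, 0.0893]
tool_rot: [179.9, -0.0, 101.6]
contact_force: [-0.6, 2.9, 2.5]
finger_gap: 0.0003
finger_force: 1.5
t 14.72 tcp [ 0.6244 -0.0875  0.0893] rot [179.9  -0.  101.6] gap 0.000 j7 -2 SHIFT [-0.0224 -0.0001  0.0013] roll -0.1
```

```bash
python3 -m creep '[{"x":-0.01,"y":0,"z":0,"roll":0},{"x":-0.016,"y":0,"z":0,"roll":0},{"x":-0.02,"y":0,"z":0,"roll":0},{"x":-0.022,"y":0,"z":0,"roll":0},{"x":-0.024,"y":0,"z":0,"roll":0}]'
```

```text
time: 15.35
tcp_pos: [0.6286, -0.1093, 0.0885]
tool_rot: [-180.0, -0.0, 101.7]
contact_force: [-0.1, 1.6, 1.3]
finger_gap: 0.0005
finger_force: 1.1
```

```bash
python3 -m creep '[{"x":-0.002,"y":0,"z":0,"roll":0},{"x":-0.004,"y":0,"z":0,"roll":0},{"x":-0.006,"y":0,"z":0,"roll":0},{"x":-0.008,"y":0,"z":0,"roll":0},{"x":-0.008,"y":0,"z":0,"roll":0}]'
```

```text
time: 15.98
tcp_pos: [0.6289, -0.1107, 0.0885]
tool_rot: [-179.9, -0.5, 101.9]
contact_force: [-5.5, 12.9, 5.1]
finger_gap: 0.0002
finger_force: 7.0
```

The door hit its end stop. I'll raise the arm and look into the well.

```bash
python3 -m creep '[{"x":0.015,"y":0,"z":-0.01,"roll":0},{"x":0.025,"y":0,"z":-0.04,"roll":0},{"x":0.04,"y":0,"z":-0.09,"roll":0},{"x":0.07,"y":0,"z":-0.14,"roll":0},{"x":0.1,"y":0,"z":-0.19,"roll":0}]' 0.1
python3 -m creep '[{"x":0.02,"y":0,"z":0,"roll":0},{"x":0.04,"y":0,"z":0,"roll":0},{"x":0.06,"y":0,"z":0,"roll":0},{"x":0.08,"y":0,"z":0,"roll":0},{"x":0.08,"y":0,"z":0,"roll":0}]'
python3 -c "
from h import *
import pickle
s=ctrl.sense();c=ctrl.capture('wrist');pickle.dump((s,c),open('w5.pkl','wb'))
cv2.imwrite('pics/w5.png',c['frame'][:,:,::-1])
go(.4586,-.3222,.21,138.2)"
```

```text
time: 16.6
tcp_pos: [0.61, -0.0201, 0.2806]
tool_rot: [180.0, 0.1, 101.6]
contact_force: [0.2, -0.2, -0.1]
finger_gap: 0.0486
finger_force: 0.0
time: 17.23
tcp_pos: [0.5933, 0.0608, 0.2781]
tool_rot: [-179.9, -0.0, 101.9]
contact_force: [-0.4, -1.4, 0.3]
finger_gap: 0.0506
finger_force: 0.0
t 17.27 tcp [0.5938 0.0592 0.2781] rot [-180.     0.   101.7] gap 0.050 j7 -10 SHIFT [-0.3459 -0.2099  0.0683] roll -36.5
```

View pics/w5.png

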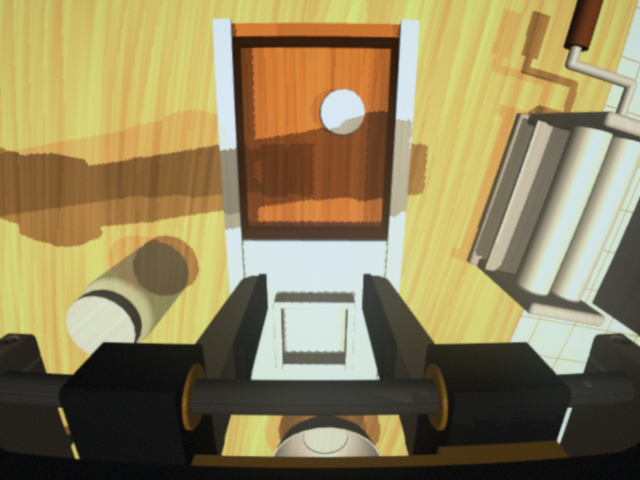

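The tin stands in the well, its top at (342,112); the near half of the well is free.

```bash
python3 - <<'E'
from h import *
import pickle
s,c=pickle.load(open("w5.pkl","rb"))
p=world(c,342,112,.055,st=s)
R=Ro.from_euler('z',11.7,degrees=True).as_matrix();o=np.array([.6023,.0183,0])
print("tin",p,R.T@(p-o),"place",o+R@[0,.065,.04])
E
python3 -m creep '[{"x":-0.05,"y":-0.03,"z":0,"roll":0},{"x":-0.1,"y":-0.06,"z":0,"roll":0},{"x":-0.15,"y":-0.09,"z":0,"roll":0},{"x":-0.2,"y":-0.12,"z":0,"roll":0},{"x":-0.25,"y":-0.15,"z":0,"roll":0}]'
python3 -m creep '[{"x":-0.05,"y":-0.03,"z":0,"roll":-9},{"x":-0.095,"y":-0.06,"z":0,"roll":-18},{"x":-0.096,"y":-0.06,"z":0.02,"roll":-27},{"x":-0.096,"y":-0.06,"z":0.05,"roll":-36.5},{"x":-0.096,"y":-0.06,"z":0.08,"roll":-36.5}]'
python3 -c "
from h import *
go(.4586,-.3222,.0307,138.2)"
```

```text
tin [0.60109907 0.16209705 0.055     ] [0.02798424 0.14105289 0.055     ] place [0.58911883 0.08194948 0.04      ]
time: 17.9
tcp_pos: [0.4964, -0.2196, 0.2786]
tool_rot: [-180.0, 0.0, 101.5]
contact_force: [1.2, -0.1, -0.8]
finger_gap: 0.0507
finger_force: 0.0
time: 18.52
tcp_pos: [0.4575, -0.3243, 0.1975]
tool_rot: [-180.0, 0.0, 138.1]
contact_force: [0.4, -0.6, 0.3]
finger_gap: 0.0504
finger_force: 0.0
t 18.52 tcp [ 0.4575 -0.3243  0.1975] rot [-180.     0.   138.1] gap 0.050 j7 66 SHIFT [0.0006 0.0024 0.1668] roll -0.1
```

```bash
python3 -m creep '[{"x":0,"y":0.002,"z":0.05,"roll":0},{"x":0,"y":0.002,"z":0.1,"roll":0},{"x":0,"y":0.002,"z":0.135,"roll":0},{"x":0,"y":0.002,"z":0.155,"roll":0},{"x":0,"y":0.002,"z":0.167,"roll":0}]'
python3 -m creep '[{"x":0,"y":0,"z":0,"roll":0},{"x":0,"y":0,"z":0,"roll":0},{"x":0,"y":0,"z":0,"roll":0},{"x":0,"y":0,"z":0,"roll":0},{"x":0,"y":0,"z":0,"roll":0}]' -1 40
python3 -m creep '[{"x":0,"y":0,"z":0,"roll":0},{"x":0,"y":0,"z":-0.02,"roll":0},{"x":0,"y":0,"z":-0.06,"roll":0},{"x":0,"y":0,"z":-0.11,"roll":0},{"x":0,"y":0,"z":-0.16,"roll":0}]'
python3 -c "
from h import *
go(.6023-.203*.055,.0183+.979*.055,.19,191.7)"
```

```text
time: 19.15
tcp_pos: [0.4595, -0.3217, 0.0309]
tool_rot: [-180.0, -0.0, 138.1]
contact_force: [0.6, 1.2, 0.7]
finger_gap: 0.0511
finger_force: 0.0
time: 19.77
tcp_pos: [0.4594, -0.3223, 0.0323]
tool_rot: [-179.9, 0.1, 138.1]
contact_force: [-2.9, -2.0, 5.6]
finger_gap: 0.0133
finger_force: 40.0
time: 20.4
tcp_pos: [0.4592, -0.32, 0.1931]
tool_rot: [180.0, -0.1, 138.2]
contact_force: [0.2, -1.2, -4.7]
finger_gap: 0.0138
finger_force: 40.0
t 20.40 tcp [ 0.4592 -0.32    0.1931] rot [ 1.800e+02 -1.000e-01  1.382e+02] gap 0.014 j7 66 SHIFT [0.1628 0.3803 0.0036] roll -53.5
```

```bash
python3 -m creep '[{"x":0.02,"y":0.03,"z":0,"roll":0},{"x":0.04,"y":0.08,"z":0,"roll":0},{"x":0.06,"y":0.13,"z":0,"roll":0},{"x":0.08,"y":0.18,"z":0,"roll":0},{"x":0.1,"y":0.23,"z":0,"roll":0}]'
python3 -m creep '[{"x":0.02,"y":0.045,"z":0,"roll":-10},{"x":0.04,"y":0.09,"z":0,"roll":-20},{"x":0.055,"y":0.13,"z":0,"roll":-30},{"x":0.063,"y":0.148,"z":0,"roll":-40},{"x":0.063,"y":0.15,"z":0,"roll":-50}]'
python3 -m creep '[{"x":0,"y":0,"z":0,"roll":-3.5},{"x":0,"y":0,"z":0.02,"roll":-3.5},{"x":0,"y":0,"z":0.03,"roll":-3.5},{"x":0,"y":0,"z":0.04,"roll":-3.5},{"x":0,"y":0,"z":0.04,"roll":-3.5}]'
python3 -c "
from h import *
import pickle
go(.6023-.203*.055,.0183+.979*.055,.0422,191.7)
s=ctrl.sense();c=ctrl.capture('wrist');pickle.dump((s,c),open('w6.pkl','wb'))
cv2.imwrite('pics/w6.png',c['frame'][:,:,::-1])"
```

```text
time: 21.02
tcp_pos: [0.5382, -0.0808, 0.1918]
tool_rot: [-180.0, -0.0, 138.2]
contact_force: [0.5, 0.5, -5.7]
finger_gap: 0.0139
finger_force: 40.0
time: 21.65
tcp_pos: [0.5907, 0.0739, 0.1918]
tool_rot: [179.9, -0.0, -171.2]
contact_force: [-0.4, -0.2, -6.0]
finger_gap: 0.014
finger_force: 40.0
time: 22.28
tcp_pos: [0.5909, 0.0705, 0.1504]
tool_rot: [180.0, -0.1, -168.3]
contact_force: [-0.7, 0.0, -5.5]
finger_gap: 0.0136
finger_force: 40.0
t 22.27 tcp [0.5909 0.0705 0.1504] rot [ 1.800e+02 -1.000e-01 -1.683e+02] gap 0.014 j7 67 SHIFT [-0.0008  0.0015  0.1082] roll -0.0
```

View pics/w6.png

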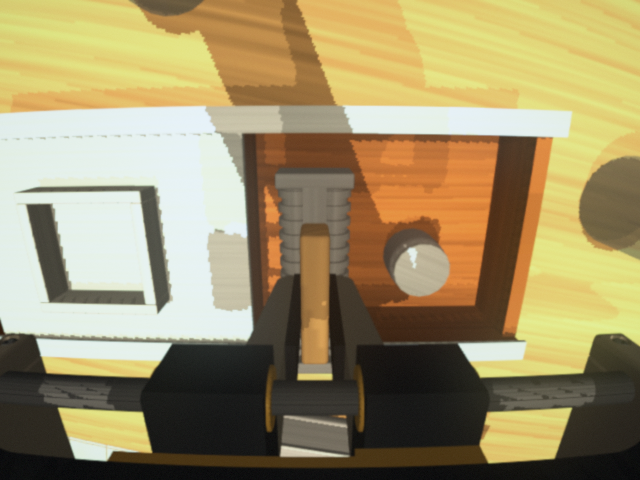

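The cutter hangs level over the free half: roller end at (315,180), door edge at column 245, tin top at (420,268). I'll lower it.

```bash
python3 -m creep '[{"x":0,"y":0.002,"z":0.02,"roll":0},{"x":0,"y":0.002,"z":0.04,"roll":0},{"x":0,"y":0.002,"z":0.06,"roll":0},{"x":0,"y":0.002,"z":0.075,"roll":0},{"x":0,"y":0.002,"z":0.085,"roll":0}]'
python3 -m creep '[{"x":0,"y":0,"z":0.008,"roll":0},{"x":0,"y":0,"z":0.015,"roll":0},{"x":0,"y":0,"z":0.02,"roll":0},{"x":0,"y":0,"z":0.023,"roll":0},{"x":0,"y":0,"z":0.023,"roll":0}]'
```

```text
time: 22.95
tcp_pos: [0.5909, 0.0726, 0.0652]
tool_rot: [180.0, -0.1, -168.3]
contact_force: [-0.2, -0.3, -5.9]
finger_gap: 0.0135
finger_force: 40.0
time: 23.58
tcp_pos: [0.5912, 0.0726, 0.0435]
tool_rot: [-180.0, -0.0, -168.3]
contact_force: [-0.3, 0.0, -5.5]
finger_gap: 0.0137
finger_force: 40.0
```

```bash
python3 -m creep '[{"x":0,"y":0,"z":0.001,"roll":0},{"x":0,"y":0,"z":0.002,"roll":0},{"x":0,"y":0,"z":0.0025,"roll":0},{"x":0,"y":0,"z":0.0025,"roll":0},{"x":0,"y":0,"z":0.0025,"roll":0}]'
python3 -m creep '[{"x":0,"y":0,"z":0,"roll":0},{"x":0,"y":0,"z":0,"roll":0},{"x":0,"y":0,"z":0,"roll":0},{"x":0,"y":0,"z":0,"roll":0},{"x":0,"y":0,"z":0,"roll":0}]' -0.25
python3 -m creep '[{"x":0,"y":0,"z":-0.02,"roll":0},{"x":0,"y":0,"z":-0.05,"roll":0},{"x":0,"y":0,"z":-0.09,"roll":0},{"x":0,"y":0,"z":-0.13,"roll":0},{"x":0,"y":0,"z":-0.18,"roll":0}]'
python3 -c "
from h import *
go(.6023+.203*.1055,.0183-.979*.1055,.22,101.7)"
```

```text
time: 24.2
tcp_pos: [0.5915, 0.0725, 0.0423]
tool_rot: [-179.9, 0.0, -168.3]
contact_force: [-3.7, -2.0, 6.2]
finger_gap: 0.0134
finger_force: 40.0
time: 24.82
tcp_pos: [0.5912, 0.0726, 0.041]
tool_rot: [180.0, -0.0, -168.3]
contact_force: [-0.3, 0.3, 0.4]
finger_gap: 0.0341
finger_force: 0.0
time: 25.45
tcp_pos: [0.5907, 0.0727, 0.2233]
tool_rot: [180.0, -0.0, -168.3]
contact_force: [0.1, -0.8, 0.2]
finger_gap: 0.0344
finger_force: 0.0
t 25.45 tcp [0.5907 0.0727 0.2233] rot [ 180.    -0.  -168.3] gap 0.034 j7 70 SHIFT [-0.0003 -0.1611  0.0033] roll 90.0
```

```bash
python3 -m creep '[{"x":0,"y":-0.03,"z":0,"roll":10},{"x":0,"y":-0.06,"z":0,"roll":20},{"x":0,"y":-0.1,"z":0,"roll":30},{"x":0,"y":-0.14,"z":0,"roll":40},{"x":0,"y":-0.161,"z":0,"roll":50}]' -1
python3 -m creep '[{"x":0,"y":0,"z":0,"roll":10},{"x":0,"y":0,"z":0,"roll":20},{"x":0,"y":0,"z":0,"roll":30},{"x":0,"y":0,"z":0,"roll":40},{"x":0,"y":0,"z":0,"roll":40}]'
python3 -c "
from h import *
import pickle
go(.6023+.203*.1055,.0183-.979*.1055,.088,101.7)
s=ctrl.sense();c=ctrl.capture('wrist')
cv2.imwrite('pics/w7.png',c['frame'][:,:,::-1])"
```

```text
time: 26.08
tcp_pos: [0.624, -0.0876, 0.2224]
tool_rot: [180.0, 0.1, 141.2]
contact_force: [0.1, 0.8, 0.7]
finger_gap: 0.0004
finger_force: 0.0
time: 26.7
tcp_pos: [0.6239, -0.0845, 0.2225]
tool_rot: [179.9, 0.0, 101.8]
contact_force: [0.1, -0.5, 0.0]
finger_gap: 0.0003
finger_force: 0.0
t 26.70 tcp [ 0.6239 -0.0845  0.2225] rot [179.9   0.  101.8] gap 0.000 j7 4 SHIFT [-0.0003 -0.0005  0.1345] roll 0.1
```

View pics/w7.png

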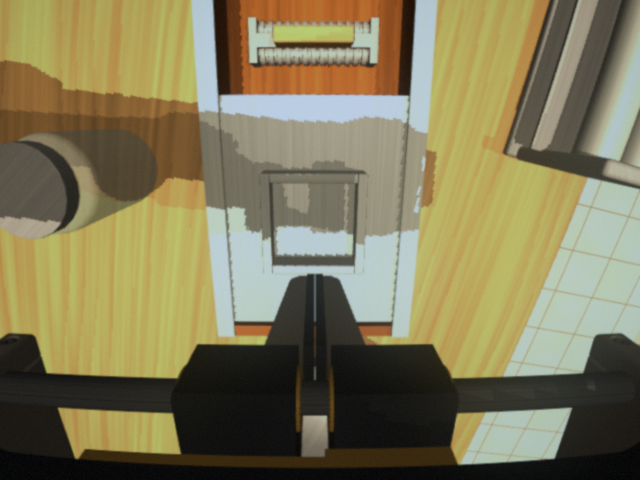

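The cutter lies flat in the well (rollers from (250,40) to (378,40), fin up), and the cup is centred near (314,220), ready for the fingers. I'll dip in and shut the door.

```bash
python3 -m creep '[{"x":0,"y":0,"z":0.05,"roll":0},{"x":0,"y":0,"z":0.09,"roll":0},{"x":0,"y":0,"z":0.115,"roll":0},{"x":0,"y":0,"z":0.128,"roll":0},{"x":0,"y":0,"z":0.134,"roll":0}]'
python3 -m creep '[{"x":0.01,"y":0,"z":0,"roll":0},{"x":0.02,"y":0,"z":0,"roll":0},{"x":0.035,"y":0,"z":0,"roll":0},{"x":0.06,"y":0,"z":0,"roll":0},{"x":0.085,"y":0,"z":0,"roll":0}]'
python3 -m creep '[{"x":0.025,"y":0,"z":0,"roll":0},{"x":0.05,"y":0,"z":0,"roll":0},{"x":0.075,"y":0,"z":0,"roll":0},{"x":0.1,"y":0,"z":0,"roll":0},{"x":0.12,"y":0,"z":0,"roll":0}]'
python3 -m creep '[{"x":0.008,"y":0,"z":0,"roll":0},{"x":0.014,"y":0,"z":0,"roll":0},{"x":0.02,"y":0,"z":0,"roll":0},{"x":0.024,"y":0,"z":0,"roll":0},{"x":0.028,"y":0,"z":0,"roll":0}]'
python3 -c "
from h import *
go(.6023-.203*.1315,.0183+.979*.1315,.088,101.7)"
```

```text
time: 27.38
tcp_pos: [0.624, -0.085, 0.087]
tool_rot: [180.0, -0.0, 101.7]
contact_force: [-0.1, 0.6, 0.3]
finger_gap: 0.0004
finger_force: 0.0
time: 28.0
tcp_pos: [0.6073, -0.0016, 0.0881]
tool_rot: [179.9, 0.1, 101.6]
contact_force: [1.4, -2.2, 0.2]
finger_gap: -0.0001
finger_force: 1.6
time: 28.62
tcp_pos: [0.5829, 0.117, 0.088]
tool_rot: [179.9, 0.1, 101.7]
contact_force: [2.0, -3.3, 0.8]
finger_gap: 0.0004
finger_force: 1.5
time: 29.25
tcp_pos: [0.5766, 0.1429, 0.087]
tool_rot: [-180.0, 0.0, 101.6]
contact_force: [1.4, -2.5, 2.3]
finger_gap: 0.0003
finger_force: 1.1
t 29.25 tcp [0.5766 0.1429 0.087 ] rot [-180.     0.   101.6] gap 0.000 j7 -23 SHIFT [ 0.0042 -0.0002 -0.001 ] roll -0.1
```

```bash
python3 -m creep '[{"x":0.003,"y":0,"z":0,"roll":0},{"x":0.005,"y":0,"z":0,"roll":0},{"x":0.007,"y":0,"z":0,"roll":0},{"x":0.009,"y":0,"z":0,"roll":0},{"x":0.009,"y":0,"z":0,"roll":0}]'
```

```text
time: 29.88
tcp_pos: [0.5759, 0.1463, 0.087]
tool_rot: [-179.9, 0.4, 101.5]
contact_force: [2.5, -11.9, 4.4]
finger_gap: 0.0003
finger_force: 6.2
```

```bash
python3 -m creep '[{"x":-0.015,"y":0,"z":0,"roll":0},{"x":-0.025,"y":0,"z":-0.02,"roll":0},{"x":-0.025,"y":0,"z":-0.06,"roll":0},{"x":-0.025,"y":0,"z":-0.11,"roll":0},{"x":-0.025,"y":0,"z":-0.16,"roll":0}]'
python3 -m creep '[{"x":0,"y":0,"z":0,"roll":0},{"x":0,"y":0,"z":0,"roll":0},{"x":0,"y":0,"z":0,"roll":0},{"x":0,"y":0,"z":0,"roll":0},{"x":0,"y":0,"z":0,"roll":0}]'
python3 -c "
from h import *
print(ctrl.job_done())"
```

```text
time: 30.5
tcp_pos: [0.5795, 0.1282, 0.2498]
tool_rot: [180.0, -0.1, 101.7]
contact_force: [1.0, 0.1, 0.6]
finger_gap: 0.0003
finger_force: 0.0
time: 31.12
tcp_pos: [0.5796, 0.1275, 0.2463]
tool_rot: [-179.9, -0.0, 101.7]
contact_force: [-0.1, 0.7, 0.5]
finger_gap: 0.0005
finger_force: 0.0
the job is handed in; nothing more can be done
None
```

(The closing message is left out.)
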